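# Switch the egg cooker off and move the boiled egg to the bowl

### The job

The egg is done. First switch the egg cooker off: turn its knob fully anticlockwise, right up to the end stop. Then take the egg out of its cup and put it in the wooden bowl without dropping it, and leave everything else standing where it is.

Things in the scene. Friction and masses are not known exactly. Their poses are not given: they have to be found in the camera images.
- egg_cooker: Fixed cream egg cooker, 215 deep (x) x 170 wide (y) x 94 mm high. Origin on the worktop under it, z up; its front is -x, turned half to the robot's right (yaw 0.55 to 1.1). Front = panel sloping 30 degrees (normal (-0.5,0,0.866)) with the knob. Flat top behind it with three steel cups (47 mm across, rims 108 mm high) at x,y = (5,0), (54,36), (54,-36) mm; the egg is in the second.
- heat_knob_grip (a point): On the knob's axis, 37 mm out from the panel, at (-74.5,0,94) mm in the cooker's frame: the height to grip. Turns with the knob: z = axis out of the panel (30 degrees from vertical, to the front), x = along the grip bar, whose white line is on the -x half. Bar 65 mm long, 14 thick, its top 7 mm above this point; it stands on a black disc 68 mm across, whose top is 23 mm below this point.
- heat_knob (a joint): Knob angle, rad. 0 = off = fully anticlockwise (looking at the panel) against a hard end stop, white line pointing straight down the slope to the front; grows clockwise to 4.7. Starts at 2.2 to 3.3, more than a wrist turns in one grasp. Stiff (friction about 0.15 N m), stays where left; the fingers give a little, so press on into the stop. Off means below 0.035.
- egg: Loose brown egg, 60 g, 62 mm high, 45 mm across, standing upright, blunt end down, in a cup of the cooker. Origin at its lower end, +z towards its upper end. It stands 12 mm deep in the cup.
- egg_center (a point): Centre of the egg, 31 mm from either end; widest here.
- bowl: Loose rough brown root-wood bowl, 0.8 kg, 165 mm (its x) by 298 mm (its y, pointing from or to the robot within 0.25 rad of world x), ragged rim 70 to 111 mm high; stands to the robot's left or right of the cooker. Origin on the worktop under its middle. The hollow is deepest round the origin, floor about 34 mm above the worktop.
- mug: Bystander: grey-white mug, 86 mm across, 88 mm high, origin at the underside; stands on the side where the bowl is not.
- pepper_mill: Bystander: dark wooden pepper mill, 58 mm across, 150 mm high, behind the cooker to the right; origin at the underside.
- honey_jar: Bystander: jar with dark lid, 62 mm across, 99 mm high, behind the cooker to the left; origin at the underside.
- salt_shaker: Bystander: salt shaker with grey top, 44 mm across, 90 mm high, in front of the cooker to the right, near the worktop's front edge; origin at the underside.
Things that resemble listed ones, but are neither listed nor needed, are in the scene too. Leave any green or purple look-alike of the egg alone.

How it is judged:
By the outcome, as a careful person would: the job done as asked, in the order asked, and still so for the second after the job is handed in, with the robot touching nothing.
It also fails if it takes over 72 s, if anything falls off the work surface, if the arm or the gripper's body presses on something with over 40 N, if the wrist force passes 120 N, or if a joint passes its speed limit or range.

### The arm

A 6-joint arm with a two-finger parallel gripper is mounted at the origin on a cart in front of the work surface, level with it; the furniture and walls round the work are solid. World frame = base frame: x ahead of the robot, y to its left, z up, the work surface at z = 0. Lengths are in mm, angles in rad, forces in N, time in s.
With the tool pointing down it reaches from about 350 to 775 mm from the base axis. Payload 7.3 kg.
Tool frame: the origin (TCP) lies on the mounting face of the last link; the fingertips stand 178 mm ahead of it and the grasp point (between the pads) lies 159 mm ahead of it; z points along the fingers, y is the line along which they close (so a half turn about z gives the same grasp; the last joint's range is limited). The gripper opens to 92 mm and grips with 3 to 60 N. Pads are 19 mm wide; open, the fingers measure 130 mm over their backs; the gripper's body (75 mm by 190 mm) begins 47 mm behind the grasp point.
Start: joints at [-1.437, 0.342, 1.524, -0, 1.275, -0.146], TCP at [145.006, -504.58, 404.741] pointing down, gripper open.
Joint ranges: [-2.53, 2.53], [-0.77, 2.02], [0.04, 2.7], [-1, 4.14], [0.28, 2.66], [-3.11, 3.11]. Speed limits (rad/s): [2.57, 2.57, 3.14, 3.14, 3.14, 3.14].

### API

Orientations are given as [roll, pitch, yaw] about the fixed x, y, z axes, in that order (R = Rz(yaw) Ry(pitch) Rx(roll)).
In Python, from plant import bot, vision gives the robot as it stands. The module is installed in compiled form; this text tells all that it offers.
- The arm moves only by the tool shift_gripper, called after ">>>" by a JSON object that holds its "api" and its "payload". Schema: {"type":"object","properties":{"rows":{"type":"array","items":{"type":"array","prefixItems":[{"type":"number"},{"type":"array","items":{"type":"number"},"minItems":3,"maxItems":3},{"type":"number"}],"minItems":3,"maxItems":3},"minItems":1,"maxItems":5},"only":{"type":"string"},"quiet":{"type":"boolean"},"lines":{"type":"string"}},"required":["rows"],"additionalProperties":false}. rows is a list of rows, 1 to 5 of them, each written [opening, [dx, dy, dz], turn]: the finger opening in mm, then dx, dy, dz in units of 20 mm, then a turn about the tool's z in rad; each row is the pose to reach, as a shift and turn from the pose commanded when the call began, along the tool's axes at that moment; what a row does not reach only later rows make up. A row lasts 1/8 s, in which the tool goes at most 62.5 mm and 0.188 rad, less where a joint would pass 70% of its speed; a pose out of reach is approached as far as the arm can. The fingers move at their own pace and stop on an object; the grip force is fixed at half the most. Time passes only in rows, so rows that do not move let the fingers close. The tool returns the time, the measured TCP pose, the force, the opening and the grip force at its end. only (a regular expression) keeps the lines of the reply that match it, lines (a string "A,B") keeps lines A to B, and quiet returns only ok. Input that does not fit is refused with a message, and nothing moves.
- bot.get_obs(): the state, without advancing time (a new reading comes with each control period).
- vision.capture(name): name is "scene" or "top" or "wrist"; returns a dict with "color" (384x512x3 uint8, red, green, blue), "K" (3x3 intrinsics, pixels), "k1" (the pictures are not rectified: a ray, as slopes to the right and down, at radius r is drawn at 1 + k1 r^2 times it, then the intrinsics apply), "R" (3x3) and "t" (3): a world point X has camera coordinates R X + t. Camera axes: x right, y down, z forward; pixel columns grow to the right and rows downward; lengths in mm; the calibration is good to about 2 mm. A picture is of the moment at which its call begins. There is no depth.
- bot.close_job(): hands the job in; it is judged then, once.
The state is a dict: "time": time; "joint_positions": joint angles; "dq": joint speeds; "tau": joint torques, N m; "tool_pos": TCP position; "tcp_rot": TCP orientation; "contact_force": force on the tool from outside, world axes, zero at the start; "moment": the same for the moment, N m; "grip_width": finger opening in mm; "finger_force": force on a finger pad.
Only numpy, scipy, OpenCV 4.12 (cv2) and the standard library are available. Lean on these libraries where they do the work, as an engineer would, in place of code of your own. Each camera call takes 0.05 s, during which the arm holds its last target. There are 200 camera calls.

## Working session

There is one attempt and no reset: what is moved stays moved. The work goes in short steps, Python scripts to look and compute and a tool call to move; the robot and the scene stay as the last step left them, time stands still between calls to the robot, and variables do not carry over. Pictures are saved under pics/ and viewed, at most 10 in all, crops included, and the job is handed in when it is done.

```bash
mkdir -p pics; cat > h.py <<'E'
import numpy as np, cv2
from plant import bot, vision
from scipy.spatial.transform import Rotation as Ro
def cap(n,f=None):
    c=vision.capture(n)
    if f: cv2.imwrite('pics/'+f,c['color'][:,:,::-1])
    return c
def D(c): return np.array([c['k1'],0,0,0,0],float)
def proj(c,P):
    P=np.atleast_2d(P).astype(float)
    q=P@np.array(c['R']).T+c['t']; s=q[:,:2]/q[:,2:]; s=s*(1+c['k1']*(s**2).sum(1,keepdims=True))
    K=np.array(c['K']); return s@K[:2,:2].T+K[:2,2]
def ray(c,px):
    K=np.array(c['K'],float); d=(np.array(px,float)-K[:2,2])/np.array([K[0,0],K[1,1]])
    s=d.copy()
    for _ in range(30): s=d/(1+c['k1']*(s@s))
    R=np.array(c['R']); o=-R.T@np.array(c['t']); v=R.T@np.array([s[0],s[1],1]); return o,v
def plane(c,px,z):
    o,v=ray(c,px); return o+v*(z-o[2])/v[2]
def tri(l):
    A=0;b=0
    for c,p in l:
        o,v=ray(c,p); v=v/np.linalg.norm(v); M=np.eye(3)-np.outer(v,v); A=A+M; b=b+M@o
    return np.linalg.solve(A,b)
E
python3 - <<'E'
from h import *
a=cap('scene','s.png');b=cap('top','t.png')
A=np.hstack([a['color'],b['color']])
for c in(a,b): print(c['K'],c['k1'],(-np.array(c['R']).T@c['t']).round())
o=bot.get_obs();print(o)
E
```

```text
[[455.29887621   0.         251.26248263]
 [  0.         455.29887621 195.59309075]
 [  0.           0.           1.        ]] -0.10852647650365216 [106. 824. 878.]
[[412.87549265   0.         254.81203096]
 [  0.         412.87549265 190.48646255]
 [  0.           0.           1.        ]] -0.11487863417932476 [ 350.   19. 1280.]
{'time': 0.1, 'joint_positions': array([-1.43701056e+00,  3.42657135e-01,  1.52491561e+00, -2.23314830e-05,
        1.27539254e+00, -1.46010720e-01]), 'dq': array([ 0.00023566, -0.00138322, -0.00247114,  0.00181104, -0.00052097,
       -0.00170605]), 'tau': array([ 1.74048026e-03, -4.32003164e+01, -2.44694585e+01,  7.19188456e-02,
        5.26377093e-02, -4.17495517e-05]), 'tool_pos': array([ 144.98132375, -504.46262133,  404.11422092]), 'tcp_rot': array([-3.14023152e+00, -1.78579190e-04,  2.79802877e-01]), 'contact_force': array([ 0.12844327, -0.27710786,  0.33873546]), 'moment': array([0.05649415, 0.00327191, 0.01700021]), 'finger_force': 0.0, 'grip_width': 91.66910049023858}
```

View pics/s.png

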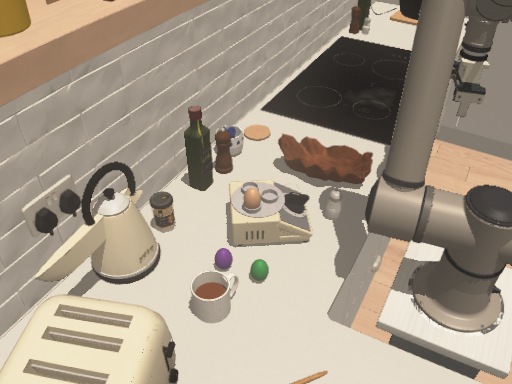

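View pics/t.png

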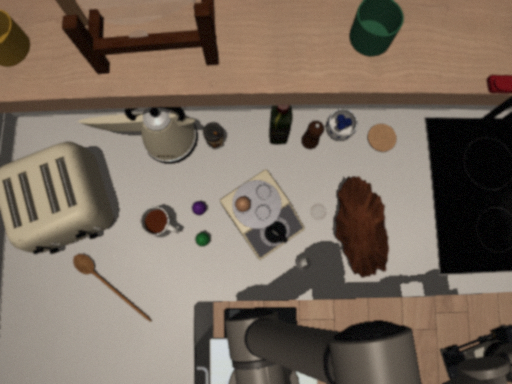

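The scene shows the cooker in the middle: scene knob about (295,202), egg (252,197). In the top view the knob is at (276,232) and the bowl at (362,226), on the robot's right. Egg candidates in the top view are brown (243,204) in a cup, purple (200,208) and green (203,239) on the worktop. The brown one in the cup fits the description, and I'll confirm it in a crop.

```bash
python3 - <<'E'
from h import *
a=cap('scene');b=cap('top')
A=cv2.resize(a['color'][170:250,220:320],None,fx=4,fy=4,interpolation=cv2.INTER_CUBIC)
B=cv2.resize(b['color'][165:265,215:315],None,fx=4,fy=4,interpolation=cv2.INTER_CUBIC)
A=cv2.copyMakeBorder(A,0,80,0,0,cv2.BORDER_CONSTANT)
cv2.imwrite('pics/crop.png',np.hstack([A,B])[:,:,::-1])
def mask(c,f):
    h=cv2.cvtColor(c['color'],cv2.COLOR_RGB2HSV).astype(int); m=f(h[...,0],h[...,1],h[...,2]).astype(np.uint8)
    n,l,s,ce=cv2.connectedComponentsWithStats(m); return [(s[i].tolist(),ce[i].round(1).tolist()) for i in range(1,n) if s[i,4]>40]
f=lambda h,s,v:(h<18)&(s>90)&(v>60)
for c in(a,b):
  for s in mask(c,f):
    if 150<s[1][1]<300 and 200<s[1][0]<400 or (c is a and 100<s[1][1]<210): print(s)
  print()
for n,p,z in [('egg',(243,204),127),('bowl',(362,226),90),('knob',(276,232),100)]: print(n,plane(b,p,z).round())
E
```

```text
([190, 108, 11, 13, 67], [195.8, 115.1])
([244, 125, 26, 15, 305], [256.6, 132.1])
([215, 131, 15, 10, 106], [222.4, 135.5])
([280, 134, 92, 50, 2501], [327.9, 158.6])
([219, 153, 12, 12, 89], [224.7, 158.6])
([244, 188, 17, 19, 235], [252.0, 197.2])
([195, 282, 31, 17, 386], [210.1, 290.4])

([343, 177, 41, 84, 1257], [363.0, 218.9])
([236, 197, 14, 14, 153], [242.5, 203.6])

egg [537.  53. 127.]
bowl [ 473. -291.   90.]
knob [459. -40. 100.]
```

View pics/crop.png

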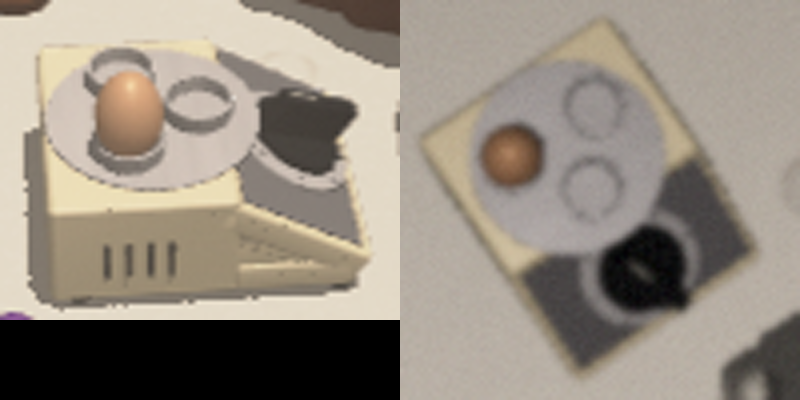

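The crop confirms the brown egg in the left rear cup; the purple and green ones lie outside the cooker. Next I fit the cooker pose from the cups and corners.

```bash
python3 - <<'E'
from h import *
from scipy.optimize import least_squares
a=cap('scene');b=cap('top')
f=lambda x,y,X0,Y0:((x+.5)/4-.5+X0,(y+.5)/4-.5+Y0)
T=lambda x,y:f(x-400,y,215,165); S=lambda x,y:f(x,y,220,170)
obs=[(b,T(594,108),(54,-36,108)),(b,T(592,188),(5,0,108)),(b,(242.5,203.6),(54,36,127)),(b,T(600,15),(107.5,-85,94)),(b,T(420,140),(107.5,85,94)),
(a,S(200,104),(5,0,108)),(a,(252,197.2),(54,36,127)),(a,S(119,72),(54,-36,108))]
def w(p,P):
    c,s=np.cos(p[2]),np.sin(p[2]); return np.array([p[0]+c*P[0]-s*P[1],p[1]+s*P[0]+c*P[1],P[2]])
r=least_squares(lambda p:np.concatenate([proj(c,w(p,P))[0]-q for c,q,P in obs]),[510,-10,.7])
p=r.x;print(p,r.fun.reshape(-1,2).round(1).tolist())
np.save('cook.npy',p)
for n,P in [('grip',(-74.5,0,94)),('egg',(54,36,127))]:print(n,w(p,P).round(1),proj(a,w(p,P)),proj(b,w(p,P)))
print('egg tri',tri([(a,(252,197.2)),(b,(242.5,203.6))]))
# bar ends on top plane of knob from scene
n=np.array([-.5*np.cos(p[2]),-.5*np.sin(p[2]),.866]); P0=w(p,(-74.5,0,94))+7*n
e=[]
for q in(S(262,97),S(357,105)):
    o,v=ray(a,q); X=o+v*((P0-o)@n)/(v@n); e.append(X-P0)
dn=np.array([-.866*np.cos(p[2]),-.866*np.sin(p[2]),-.5]); h=np.cross(n,dn)
for x in e: print(x.round(),'ang about n from downslope (ccw)',np.arctan2(x@h,x@dn),np.linalg.norm(x))
print(e[1]-e[0],np.linalg.norm(e[1]-e[0]))
# bowl: outline
def bm(c,x0,x1,y0,y1):
    h=cv2.cvtColor(c['color'],cv2.COLOR_RGB2HSV).astype(int); m=((h[...,0]<18)&(h[...,1]>90)&(h[...,2]>30)).astype(np.uint8)
    z=np.zeros_like(m); z[y0:y1,x0:x1]=m[y0:y1,x0:x1]; return z
m=bm(b,328,395,170,282); ys,xs=np.nonzero(m)
print(cv2.minAreaRect(np.c_[xs,ys].astype(np.float32)))
box=cv2.boxPoints(cv2.minAreaRect(np.c_[xs,ys].astype(np.float32)))
print([plane(b,q,80).round() for q in box])
E
```

```text
[512.17748639  -4.19813172   0.59125309] [[-0.3, -0.6], [-0.3, 0.2], [-0.5, 0.4], [1.3, -0.3], [-1.4, 0.7], [-0.2, -1.7], [0.0, 1.1], [0.4, -1.3]]
grip [450.3 -45.7  94. ] [[298.91974023 196.2626754 ]] [[278.03684813 235.07401387]]
egg [536.9  55.8 127. ] [[252.00872585 198.2754703 ]] [[242.02423517 203.97240257]]
egg tri [537.68204575  54.38637615 129.22417459]
[24. 46. 26.] ang about n from downslope (ccw) -2.6943876726671365 58.39967281866392
[-16. -22. -15.] ang about n from downslope (ccw) 0.3115510717812483 31.38564845952772
[-39.90026095 -68.79517415 -41.26643333] 89.59757435514668
((360.0582275390625, 225.9427490234375), (98.81497192382812, 49.91762924194336), 84.14398956298828)
[array([ 615., -207.,   80.]), array([ 629., -358.,   80.]), array([ 337., -369.,   80.]), array([ 326., -223.,   80.])]
```

Residuals are small. Cooker yaw is about 0.59, the grip point is at (450,-46,94), and the bar is about 2.8 rad clockwise. I'll move over the knob.

Units first: shifts go in units of 20 mm. So -356 mm is -17.8, 420 mm is 21.

>>> {"api": "shift_gripper", "payload": {"rows": [[91, [21, -17.8, 0], 0], [91, [21, -17.8, 0], 0], [91, [21, -17.8, 0], 0], [91, [21, -17.8, 0], 0], [91, [21, -17.8, 0], 0]]}}

```text
time: 0.92
tool_pos: [319.0, -242.8, 404.9]
tcp_rot: [3.141, -0.001, 0.279]
contact_force: [1.0, 0.2, 0.3]
grip_width: 90.8
finger_force: 0.0
```

```bash
cat > d.py <<'E'
# usage: d.py x y z yaw (grasp point target, nan to keep yaw) -> tool-axis deltas
from h import *; import sys
o=bot.get_obs(); R=Ro.from_euler('xyz',o['tcp_rot']).as_matrix()
x,y,z,w=map(float,sys.argv[1:5])
d=R.T@(np.array([x,y,z+159])-o['tool_pos']); yaw=o['tcp_rot'][2]
print('t',round(o['time'],2),'pos',o['tool_pos'].round(1),'yaw',round(yaw,3),'q6',o['joint_positions'][5].round(2),'delta',d.round(1),'turn',round(-(w-yaw),3))
E
python3 d.py 448 -47 160 0.95
```

```text
t 0.93 pos [ 319.  -242.8  404.9] yaw 0.279 q6 0.45 delta [ 177.9 -152.7   85.9] turn -0.671
```

Converted, 178 mm is 8.9, -153 mm is -7.65.

>>> {"api": "shift_gripper", "payload": {"rows": [[60, [8.9, -7.65, 3], -0.67], [60, [8.9, -7.65, 3], -0.67], [60, [8.9, -7.65, 3], -0.67], [60, [8.9, -7.65, 3], -0.67], [60, [8.9, -7.65, 3], -0.67]]}}

```text
time: 1.55
tool_pos: [448.0, -45.5, 343.7]
tcp_rot: [-3.14, 0.0, 0.956]
contact_force: [0.0, 0.0, 0.0]
grip_width: 60.0
finger_force: 0.0
```

```bash
python3 - <<'E'
from h import *
c=cap('wrist','w1.png'); p=np.load('cook.npy')
print(c['K'][0][0], (-np.array(c['R']).T@c['t']).round(), proj(c,[[450.3,-45.7,94],[447,-48,100]]).round())
E
python3 d.py 448 -47 104 0.95
```

```text
275.84819613738546 [491.  16. 324.] [[256. 195.]
 [255. 201.]]
t 1.6 pos [447.5 -47.  344.2] yaw 0.953 q6 0.34 delta [ 0.4  0.5 81.2] turn 0.003
```

View pics/w1.png

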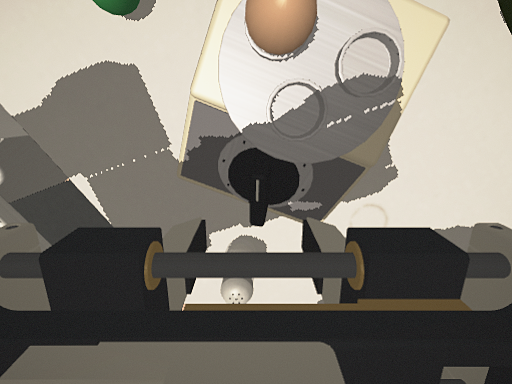

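In the wrist view the knob disc is centred near (264,177), the bar points to (258,225), and the white line runs (258,180)-(257,200). That puts the line on the far, upslope half. The salt shaker (236,288) and the egg (281,25) are clear.

```bash
python3 - <<'E'
from h import *
c=cap('wrist'); p=np.load('cook.npy'); g=p[2]
n=np.array([-.5*np.cos(g),-.5*np.sin(g),.866]);dn=np.array([-.866*np.cos(g),-.866*np.sin(g),-.5]);h=np.cross(n,dn)
G=np.array([450.3,-45.7,94])
print('disc ctr',proj(c,G-23*n))
m=c['color'].min(2)[170:212,245:272]; ys,xs=np.nonzero(m>75); print(np.c_[xs+245,ys+170][::3].tolist())
for th in (2.4,2.6,2.8,3.0,3.2):
    b=np.cos(th)*dn-np.sin(th)*h
    print(th,'line end',proj(c,G+7*n+30*b).round(1),'mid',proj(c,G+7*n).round(1),'other',proj(c,G+7*n-32*b).round(1),'yaw',np.arctan2(b[1],b[0]).round(3))
E
```

```text
disc ctr [[260.00638301 175.53805958]]
[[255, 178], [255, 179], [255, 180], [255, 181], [255, 182], [255, 183], [255, 184], [255, 185], [255, 186], [255, 187], [255, 188], [255, 189], [255, 190], [255, 191], [255, 192], [255, 193], [255, 194], [255, 195], [255, 196], [255, 197], [245, 198], [256, 198], [247, 199], [247, 200], [247, 201], [246, 202], [245, 203], [248, 203], [270, 203], [246, 204], [267, 204], [270, 204], [246, 205], [267, 205], [270, 205], [246, 206], [267, 206], [245, 207], [248, 207], [269, 207], [245, 208], [248, 208], [269, 208], [245, 209], [248, 209], [268, 209], [271, 209], [247, 210], [267, 210], [270, 210], [246, 211], [266, 211], [269, 211]]
2.4 line end [[239.1 173. ]] mid [[254.3 198.6]] other [[268.2 222. ]] yaw 1.405
2.6 line end [[246.  172.1]] mid [[254.3 198.6]] other [[261.8 222.4]] yaw 1.198
2.8 line end [[253.5 172.3]] mid [[254.3 198.6]] other [[255.1 222. ]] yaw 0.981
3.0 line end [[261.  173.6]] mid [[254.3 198.6]] other [[248.4 220.7]] yaw 0.754
3.2 line end [[268.2 176. ]] mid [[254.3 198.6]] other [[242.  218.6]] yaw 0.524
```

Bar yaw is about 0.95, matching the gripper, with the knob about 4 mm to tool +y of the prediction. I'll descend.

```bash
python3 d.py 451.5 -49 106 0.95
```

```text
t 1.65 pos [447.1 -48.1 344.6] yaw 0.951 q6 0.34 delta [ 1.8  4.1 79.6] turn 0.001
```

>>> {"api": "shift_gripper", "payload": {"rows": [[50, [0, 0.2, 2], 0], [50, [0, 0.225, 3.95], 0], [50, [0, 0.225, 3.95], 0], [13, [0, 0.225, 3.95], 0], [10, [0, 0.225, 3.95], 0]]}}

```text
time: 2.28
tool_pos: [451.2, -51.5, 267.3]
tcp_rot: [3.139, -0.001, 0.949]
contact_force: [0.9, -0.1, 0.9]
grip_width: 34.3
finger_force: 0.0
```

```bash
python3 d.py 451.5 -49 106 0.95
```

```text
t 2.27 pos [451.2 -51.5 267.3] yaw 0.949 q6 0.34 delta [ 2.2 -1.2  2.3] turn -0.001
```

Converted, 2 mm is 0.1.

>>> {"api": "shift_gripper", "payload": {"rows": [[10, [0.1, 0, 0.1], 0], [10, [0.1, 0, 0.1], 0], [10, [0.1, 0, 0.1], 0], [10, [0.1, 0, 0.1], -0.15], [10, [0.1, 0, 0.1], -0.3]]}}

```text
time: 2.9
tool_pos: [451.4, -49.0, 264.1]
tcp_rot: [-3.14, 0.0, 1.254]
contact_force: [-5.2, 0.5, 6.8]
grip_width: 16.7
finger_force: 33.7
```

```bash
python3 d.py 451.5 -49 106 0.95
```

```text
t 2.9 pos [451.4 -49.  264.1] yaw 1.254 q6 0.04 delta [-0.   0.1 -0.9] turn 0.304
```

Gripped at 16.7 mm. I'll turn on.

>>> {"api": "shift_gripper", "payload": {"rows": [[10, [0, 0, 0], -0.15], [10, [0, 0, 0], -0.3], [10, [0, 0, 0], -0.45], [10, [0, 0, 0], -0.6], [10, [0, 0, 0], -0.75]]}}

```text
time: 3.52
tool_pos: [452.2, -49.5, 265.0]
tcp_rot: [3.14, 0.002, 2.004]
contact_force: [-3.6, -1.7, 11.2]
grip_width: 19.1
finger_force: 32.1
```

>>> {"api": "shift_gripper", "payload": {"rows": [[10, [0, 0, 0], -0.15], [10, [0, 0, 0], -0.3], [10, [0, 0, 0], -0.45], [10, [0, 0, 0], -0.6], [10, [0, 0, 0], -0.75]]}}

```text
time: 4.15
tool_pos: [452.8, -49.1, 266.0]
tcp_rot: [3.14, 0.005, 2.754]
contact_force: [-2.6, 3.4, 20.7]
grip_width: 17.9
finger_force: 30.4
```

```bash
python3 - <<'E'
from h import *
o=bot.get_obs();print(o['moment'],o['joint_positions'])
c=cap('wrist','w2.png'); cv2.imwrite('pics/w2c.png',cv2.resize(c['color'][100:300,130:400,::-1],None,fx=2.5,fy=2.5))
E
```

```text
[ 0.76729211  0.00108651 -0.32711984] [-2.76895462e-01  3.91195708e-01  1.89768041e+00  1.28532463e-03
  8.48063680e-01 -1.46091728e+00]
```

View pics/w2c.png

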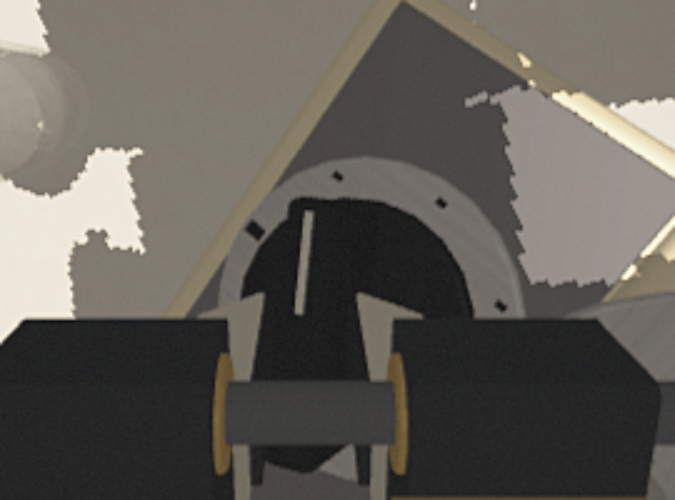

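The bar follows the grip: the white line in the crop, (300,310)-(308,212), is one tick short of the off mark at (255,230). I'll continue into the stop.

Converted, -1 mm is -0.05.

>>> {"api": "shift_gripper", "payload": {"rows": [[10, [0, 0, -0.05], -0.15], [10, [0, 0, -0.05], -0.3], [10, [0, 0, -0.05], -0.45], [10, [0, 0, -0.05], -0.6], [10, [0, 0, -0.05], -0.75]]}}

```text
time: 4.82
tool_pos: [452.4, -48.0, 266.3]
tcp_rot: [3.14, 0.004, -2.78]
contact_force: [-0.6, 11.6, 10.5]
grip_width: 14.9
finger_force: 29.5
```

>>> {"api": "shift_gripper", "payload": {"rows": [[10, [0, 0, 0], -0.12], [10, [0, 0, 0], -0.24], [10, [0, 0, 0], -0.34], [10, [0, 0, 0], -0.34]]}}

```text
time: 5.32
tool_pos: [452.3, -47.7, 265.6]
tcp_rot: [3.14, 0.004, -2.445]
contact_force: [1.7, 12.5, 7.4]
grip_width: 14.6
finger_force: 31.8
```

```bash
python3 - <<'E'
from h import *
o=bot.get_obs();print(o['moment'],o['joint_positions'],o['tcp_rot'])
E
```

```text
[ 2.421891   -0.38304278 -0.69165846] [-0.27525776  0.3915832   1.89852668  0.00558978  0.85032689 -2.54634022] [ 3.14018552  0.00412551 -2.44499479]
```

>>> {"api": "shift_gripper", "payload": {"rows": [[10, [0, 0, 0], -0.1], [10, [0, 0, 0], -0.2], [10, [0, 0, 0], -0.28], [10, [0, 0, 0], -0.28]]}}

```text
time: 5.82
tool_pos: [452.5, -48.0, 265.5]
tcp_rot: [3.142, 0.005, -2.167]
contact_force: [3.0, 11.9, 5.2]
grip_width: 19.4
finger_force: 44.0
```

```bash
python3 - <<'E'
from h import *
o=bot.get_obs();print(o['moment'],o['joint_positions'],o['tcp_rot'])
c=cap('wrist'); cv2.imwrite('pics/w3c.png',cv2.resize(c['color'][100:300,130:400,::-1],None,fx=2.5,fy=2.5))
E
```

```text
[ 2.31344031 -0.50963762 -1.41238951] [-0.27582253  0.3920265   1.89840378  0.00598368  0.84975701 -2.82506214] [ 3.14151904  0.00471113 -2.16709661]
```

The torque rose and the pads were forced apart, so the knob is at the stop. I'll open, lift and check.

>>> {"api": "shift_gripper", "payload": {"rows": [[45, [0, 0, 0], 0], [45, [0, 0, 0], 0], [60, [0, 0, -2.5], 0], [60, [0, 0, -5], 0], [60, [0, 0, -6], 0]]}}

```text
time: 6.5
tool_pos: [452.3, -49.5, 387.7]
tcp_rot: [-3.137, 0.001, -2.163]
contact_force: [0.1, 0.2, -0.2]
grip_width: 59.3
finger_force: 0.0
```

```bash
python3 - <<'E'
from h import *
c=cap('wrist'); p=np.load('cook.npy'); g=p[2]
cv2.imwrite('pics/w4.png',c['color'][:,:,::-1])
n=np.array([-.5*np.cos(g),-.5*np.sin(g),.866]);dn=np.array([-.866*np.cos(g),-.866*np.sin(g),-.5]);h=np.cross(n,dn)
G=np.array([453,-48,94])
for th in (-.1,0,.1,.2):
    b=np.cos(th)*dn-np.sin(th)*h
    print(th,'line end',proj(c,G+7*n+30*b).round(1),'mid',proj(c,G+7*n).round(1),'other',proj(c,G+7*n-32*b).round(1))
print(bot.get_obs()['tool_pos'],bot.get_obs()['tcp_rot'])
E
```

```text
-0.1 line end [[263.2 157.4]] mid [[256.4 184.6]] other [[248.8 215.2]]
0 line end [[265.9 158.4]] mid [[256.4 184.6]] other [[245.7 214.2]]
0.1 line end [[268.5 159.6]] mid [[256.4 184.6]] other [[242.8 212.9]]
0.2 line end [[271. 161.]] mid [[256.4 184.6]] other [[239.9 211.3]]
[452.53194396 -49.58251962 389.01399153] [-3.13451467e+00  1.78116576e-03 -2.16317921e+00]
```

View pics/w4.png

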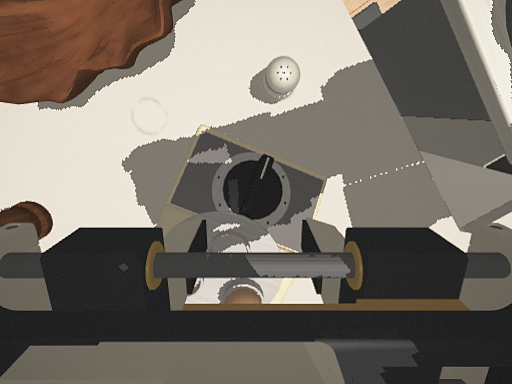

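The knob's line now points down the slope, at about (262-267,160-178). I'll measure its angle against the panel edges.

```bash
python3 - <<'E'
from h import *
c=cap('wrist'); p=np.load('cook.npy'); g=p[2]
im=c['color']; mn=im.min(2).astype(int)
sub=mn[155:185,252:278]; print(sub[::2,:].tolist() if 0 else '')
m=(sub>60).astype(np.uint8); k,l,s,ce=cv2.connectedComponentsWithStats(m)
n=np.array([-.5*np.cos(g),-.5*np.sin(g),.866]);dn=np.array([-.866*np.cos(g),-.866*np.sin(g),-.5]);h=np.cross(n,dn)
P0=np.array([453,-48,94])+7*n
def ang(q1,q2,off=0):
    X=[]
    for q in(q1,q2):
        o,v=ray(c,q); X.append(o+v*((P0-off*n-o)@n)/(v@n))
    d=X[1]-X[0]; return -np.arctan2(d@h,d@dn), X
for i in range(1,k):
    if 8<s[i,4]<120:
        ys,xs=np.nonzero(l==i); pts=np.c_[xs+252,ys+155].astype(np.float32)
        vx,vy,x,y=cv2.fitLine(pts,cv2.DIST_L2,0,.01,.01).ravel()
        if vy>0: vx,vy=-vx,-vy
        print(s[i],ce[i]+[252,155],'theta',ang((x,y),(x+10*vx,y+10*vy)))
# panel edges
A=cv2.resize(im[100:260,150:350],None,fx=4,fy=4,interpolation=cv2.INTER_CUBIC)[:,:,::-1]
cv2.imwrite('pics/p.png',A)
print('panel front corners model',[proj(c,[p[0]+np.cos(g)*X-np.sin(g)*Y,p[1]+np.sin(g)*X+np.cos(g)*Y,Z])[0].round(1) for X,Y,Z in((-107.5,85,32),(-107.5,-85,32),(-30,85,77),(-30,-85,77))])
E
```

```text
[ 0  0 11  6 48] [256.22916667 156.95833333] theta (np.float64(1.046432612063583), [array([436.95583126, -71.57053845,  86.80633157]), array([427.91856084, -66.45357635,  84.12103989])])
panel front corners model [array([331.4, 173.6]), array([203.5, 120.8]), array([311.6, 242.2]), array([173. , 189.2])]
```

View pics/p.png

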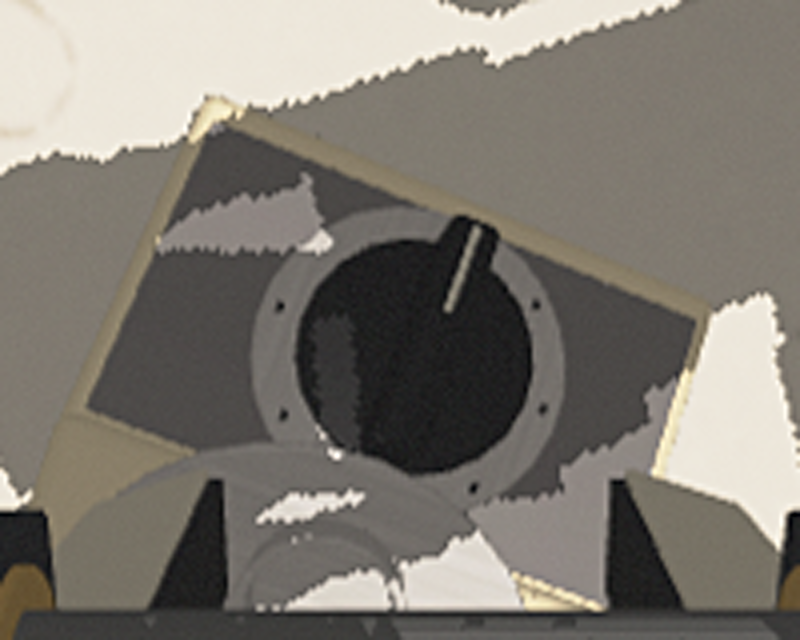

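The white line in the crop, (448,310)-(478,228), is parallel to the panel sides, whose slopes at its left and right average the same to about 1 degree. The knob is off. Next I work out the clearances round the egg and the bowl middle.

```bash
python3 - <<'E'
from h import *
a=cap('scene');b=cap('top')
print('bottle base',plane(a,(203,183),0).round(),'top', tri([(a,(195,112)),(b,(282,106))]).round())
print('jar',plane(a,(163,197),99).round(),'mill',plane(a,(223,165),0).round(),'kettle',plane(a,(125,265),0).round())
h=cv2.cvtColor(b['color'],cv2.COLOR_RGB2HSV).astype(int); m=((h[...,0]<18)&(h[...,1]>90)&(h[...,2]>25)).astype(np.uint8)
z=np.zeros_like(m); z[170:282,328:395]=m[170:282,328:395]
k=cv2.morphologyEx(z,cv2.MORPH_CLOSE,np.ones((7,7)));ct=max(cv2.findContours(k,0,2)[0],key=cv2.contourArea)
P=np.array([plane(b,q,88)[:2] for q in ct[:,0]],np.float32); r=cv2.minAreaRect(P); print(r,cv2.boxPoints(r).round().tolist())
M=cv2.moments(k,True);print(plane(b,(M['m10']/M['m00'],M['m01']/M['m00']),85).round())
E
python3 d.py 537.3 55 195 1.57
```

```text
bottle base [778. -64.   0.] top [778. -56. 255.]
jar [763. 137.  99.] mill [ 774. -174.    0.] kettle [766. 313.   0.]
((475.71923828125, -286.9366455078125), (288.2399597167969, 147.50961303710938), 2.034925937652588) [[329.0, -218.0], [334.0, -366.0], [622.0, -356.0], [617.0, -208.0]]
[ 471. -291.   85.]
t 6.7 pos [451.7 -49.4 384.2] yaw -2.163 q6 -2.83 delta [-134.4  -12.7   30.1] turn -3.733
```

Converted, -134 mm is -6.7, -12 mm is -0.6.

>>> {"api": "shift_gripper", "payload": {"rows": [[91, [-3, -0.3, -0.25], 0.18], [91, [-6, -0.6, -0.25], 0.36], [91, [-6.7, -0.65, -0.25], 0.54], [91, [-6.7, -0.65, -0.25], 0.72], [91, [-6.7, -0.65, -0.25], 0.9]], "quiet": true}}

```text
ok
```

>>> {"api": "shift_gripper", "payload": {"rows": [[91, [0, 0, 0], 0.18], [91, [0, 0, 0], 0.36], [91, [0, 0, 0], 0.54], [91, [0, 0, 0], 0.72], [91, [0, 0, 0], 0.9]], "quiet": true}}

```text
ok
```

>>> {"api": "shift_gripper", "payload": {"rows": [[91, [0, 0, 0], 0.18], [91, [0, 0, 0], 0.36], [91, [0, 0, 0], 0.54], [91, [0, 0, 0], 0.72], [91, [0, 0, 0], 0.75]]}}

```text
time: 8.57
tool_pos: [537.5, 54.5, 387.9]
tcp_rot: [-3.138, 0.0, 1.57]
contact_force: [0.2, -0.7, 0.1]
grip_width: 90.9
finger_force: 0.0
```

```bash
python3 d.py 537.3 55 131 1.57
python3 - <<'E'
from h import *
c=cap('wrist','w5.png'); E0=np.array([537.3,55,127])
print(proj(c,[E0,E0+[0,0,31],E0+[22,0,0],E0-[22,0,0]]).round(1))
h=cv2.cvtColor(c['color'],cv2.COLOR_RGB2HSV).astype(int); m=((h[...,0]<18)&(h[...,1]>80)&(h[...,2]>60)).astype(np.uint8)
n,l,s,ce=cv2.connectedComponentsWithStats(m); print([(s[i].tolist(),ce[i].round(1).tolist()) for i in range(1,n) if s[i,4]>300])
E
```

```text
t 8.57 pos [537.5  54.5 387.9] yaw 1.57 q6 -0.04 delta [ 0.5  0.1 97.9] turn -0.0
[[254.9 192.1]
 [254.9 203.3]
 [278.9 192.1]
 [230.9 192. ]]
[([0, 82, 40, 31, 426], [19.3, 99.8]), ([425, 84, 38, 35, 650], [442.4, 101.1]), ([231, 171, 48, 50, 1878], [254.6, 195.3])]
```

The wrist view agrees: egg blob at (255,195), predicted (255,192-203). I'll descend and grip.

Converted, 98 mm is 4.9, 80 mm is 4.

>>> {"api": "shift_gripper", "payload": {"rows": [[91, [0, 0, 2], 0], [91, [0, 0, 4], 0], [91, [0, 0, 4.9], 0], [91, [0, 0, 4.9], 0], [50, [0, 0, 4.9], 0]]}}

```text
time: 9.25
tool_pos: [537.9, 54.5, 292.3]
tcp_rot: [3.141, 0.0, 1.571]
contact_force: [0.7, -1.1, 0.4]
grip_width: 85.1
finger_force: 0.0
```

>>> {"api": "shift_gripper", "payload": {"rows": [[35, [0, 0, 0], 0], [35, [0, 0, 0], 0], [35, [0, 0, 0], 0], [35, [0, 0, 0], 0], [35, [0, 0, 0], 0]]}}

```text
time: 9.88
tool_pos: [537.6, 54.6, 291.8]
tcp_rot: [-3.142, 0.0, 1.57]
contact_force: [-0.8, -0.7, 2.2]
grip_width: 43.3
finger_force: 30.0
```

Converted, -75 mm is -3.75, -50 mm is -2.5.

>>> {"api": "shift_gripper", "payload": {"rows": [[35, [0, 0, -0.5], 0], [35, [0, 0, -1.25], 0], [35, [0, 0, -2.5], 0], [35, [0, 0, -3.75], 0], [35, [0, 0, -3.75], 0]]}}

```text
time: 10.5
tool_pos: [538.0, 54.6, 369.3]
tcp_rot: [3.136, 0.0, 1.57]
contact_force: [-0.2, -0.4, -1.7]
grip_width: 42.9
finger_force: 30.0
```

```bash
python3 d.py 474 -289 205 1.57
```

```text
t 10.5 pos [538.   54.6 369.3] yaw 1.57 q6 -0.04 delta [-343.6  -63.7    5.1] turn -0.0
```

Still held at 42.9 mm. I'll carry it to the bowl.

Converted, -10 mm is -0.5, -172 mm is -8.6.

>>> {"api": "shift_gripper", "payload": {"rows": [[35, [-1, -0.2, 0], 0], [35, [-2.75, -0.5, 0], 0], [35, [-4.75, -0.9, 0], 0], [35, [-6.75, -1.25, 0], 0], [35, [-8.6, -1.6, 0], 0]], "quiet": true}}

```text
ok
```

>>> {"api": "shift_gripper", "payload": {"rows": [[35, [-2, -0.4, 0], 0], [35, [-4, -0.75, 0], 0], [35, [-6, -1.1, 0], 0], [35, [-7.75, -1.45, 0], 0], [35, [-8.6, -1.6, 0], 0]]}}

```text
time: 11.75
tool_pos: [472.6, -290.8, 365.9]
tcp_rot: [-3.141, -0.001, 1.568]
contact_force: [0.5, 0.1, -0.3]
grip_width: 43.2
finger_force: 30.0
```

```bash
python3 d.py 474 -289 77 1.57
python3 - <<'E'
from h import *
c=cap('wrist','w6.png')
print(proj(c,[[474,-289,34],[474,-289,178]]).round(1))
E
```

```text
t 11.75 pos [ 472.6 -290.8  365.9] yaw 1.568 q6 -0.69 delta [  1.7   1.5 129.9] turn -0.002
[[255.6 173.2]
 [256.7 222.9]]
```

View pics/w6.png

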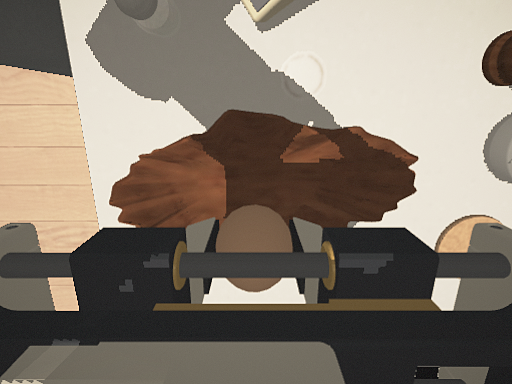

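The egg is held at (255,248) above the bowl, which spans columns 110-418 from the far rim at row 110. Its middle projects at (256,173), straight below the egg. I'll lower it.

Converted, 128 mm is 6.4, 120 mm is 6.

>>> {"api": "shift_gripper", "payload": {"rows": [[35, [0.05, 0.05, 2], 0], [35, [0.05, 0.05, 4], 0], [35, [0.05, 0.05, 5.25], 0], [35, [0.05, 0.05, 6], 0], [35, [0.05, 0.05, 6.4], 0]]}}

```text
time: 12.42
tool_pos: [474.5, -287.8, 238.2]
tcp_rot: [-3.141, -0.0, 1.57]
contact_force: [0.3, -0.2, 0.6]
grip_width: 43.3
finger_force: 30.0
```

>>> {"api": "shift_gripper", "payload": {"rows": [[35, [0, 0, 0.1], 0], [35, [0, 0, 0.15], 0], [35, [0, 0, 0.2], 0], [35, [0, 0, 0.2], 0]]}}

```text
time: 12.92
tool_pos: [474.3, -288.5, 235.1]
tcp_rot: [3.141, 0.0, 1.57]
contact_force: [0.1, 0.2, -0.8]
grip_width: 43.1
finger_force: 30.0
```

Converted, 3 mm is 0.15, 2 mm is 0.1.

>>> {"api": "shift_gripper", "payload": {"rows": [[35, [0, 0, 0.05], 0], [35, [0, 0, 0.1], 0], [35, [0, 0, 0.15], 0], [35, [0, 0, 0.15], 0]]}}

```text
time: 13.42
tool_pos: [474.2, -288.4, 231.6]
tcp_rot: [-3.141, -0.0, 1.57]
contact_force: [0.1, 0.3, -0.2]
grip_width: 43.1
finger_force: 30.0
```

>>> {"api": "shift_gripper", "payload": {"rows": [[35, [0, 0, 0.05], 0], [35, [0, 0, 0.1], 0], [35, [0, 0, 0.1], 0]]}}

```text
time: 13.8
tool_pos: [474.2, -288.4, 229.6]
tcp_rot: [-3.141, -0.0, 1.57]
contact_force: [0.3, -0.2, -1.7]
grip_width: 43.2
finger_force: 30.0
```

>>> {"api": "shift_gripper", "payload": {"rows": [[35, [0, 0, 0.05], 0], [35, [0, 0, 0.05], 0]]}}

```text
time: 14.05
tool_pos: [474.2, -288.4, 228.6]
tcp_rot: [-3.141, 0.0, 1.57]
contact_force: [-0.0, 0.5, -1.7]
grip_width: 42.9
finger_force: 30.0
```

>>> {"api": "shift_gripper", "payload": {"rows": [[35, [0, 0, 0.05], 0], [35, [0, 0, 0.05], 0]]}}

```text
time: 14.3
tool_pos: [474.2, -288.4, 227.7]
tcp_rot: [-3.142, 0.0, 1.57]
contact_force: [0.2, -0.4, -0.1]
grip_width: 43.1
finger_force: 30.0
```

>>> {"api": "shift_gripper", "payload": {"rows": [[35, [0, 0, 0.05], 0], [35, [0, 0, 0.05], 0]]}}

```text
time: 14.55
tool_pos: [474.2, -288.4, 226.6]
tcp_rot: [-3.142, 0.0, 1.57]
contact_force: [-0.3, -0.4, -1.0]
grip_width: 43.1
finger_force: 30.0
```

>>> {"api": "shift_gripper", "payload": {"rows": [[35, [0, 0, 0.05], 0], [35, [0, 0, 0.05], 0]]}}

```text
time: 14.8
tool_pos: [474.3, -288.4, 226.1]
tcp_rot: [3.141, 0.0, 1.57]
contact_force: [-1.6, 0.2, 3.5]
grip_width: 43.4
finger_force: 30.0
```

Contact: 3.5 N upward. I'll release slowly and rise straight up.

>>> {"api": "shift_gripper", "payload": {"rows": [[48, [0, 0, 0], 0], [54, [0, 0, 0], 0], [60, [0, 0, 0], 0], [60, [0, 0, 0], 0], [60, [0, 0, 0], 0]]}}

```text
time: 15.42
tool_pos: [474.3, -288.3, 225.7]
tcp_rot: [-3.142, -0.0, 1.57]
contact_force: [-0.2, 0.9, -0.2]
grip_width: 59.8
finger_force: 0.3
```

>>> {"api": "shift_gripper", "payload": {"rows": [[60, [0, 0, -0.75], 0], [60, [0, 0, -2.5], 0], [60, [0, 0, -5], 0], [60, [0, 0, -7.5], 0], [60, [0, 0, -8], 0]]}}

```text
time: 16.05
tool_pos: [474.5, -288.5, 390.6]
tcp_rot: [3.135, 0.005, 1.57]
contact_force: [0.2, 0.3, -0.4]
grip_width: 60.2
finger_force: 0.0
```

>>> {"api": "shift_gripper", "payload": {"rows": [[60, [-2, 0, 0], 0], [60, [-5, 0, 0], 0], [60, [-7.5, 0, 0], 0], [60, [-7.5, 0, 0], 0], [60, [-7.5, 0, 0], 0]]}}

```text
time: 16.68
tool_pos: [473.9, -437.9, 385.0]
tcp_rot: [-3.141, -0.002, 1.569]
contact_force: [0.3, 0.1, 0.3]
grip_width: 60.5
finger_force: 0.0
```

```bash
python3 - <<'E'
from h import *
a=cap('scene');b=cap('top');c=cap('wrist')
u=lambda x:cv2.resize(x,(400,300),interpolation=cv2.INTER_CUBIC)
B=b['color'];I=np.vstack([np.hstack([u(a['color'][90:240,200:400]),u(B[160:285,230:397])]),np.hstack([u(c['color']),u(B)])])
cv2.imwrite('pics/f.png',I[:,:,::-1])
E
```

```text
(no output)
```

View pics/f.png

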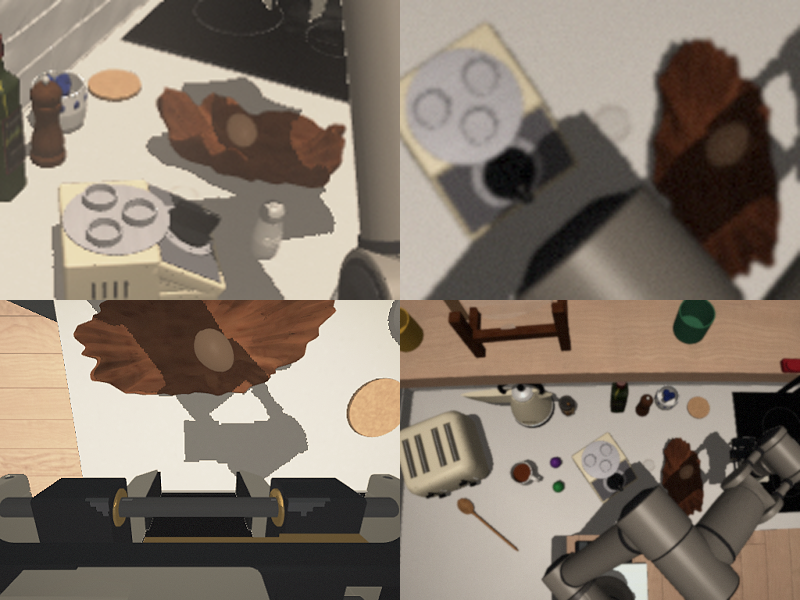

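All cups are empty, the egg lies in the bowl (montage (242,130), (728,143)), and the bystanders are standing. I'll let it settle and hand in.

>>> {"api": "shift_gripper", "payload": {"rows": [[60, [0, 0, 0], 0], [60, [0, 0, 0], 0], [60, [0, 0, 0], 0], [60, [0, 0, 0], 0], [60, [0, 0, 0], 0]], "lines": "1,1"}}

```text
time: 17.45
```

```bash
python3 -c "
from plant import bot; print(bot.close_job())"
```

```text
the job is handed in; nothing more can be done
None
```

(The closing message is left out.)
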